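Seat a drive in its dock with the two ejector levers

ROBOT

A 6-joint arm with a two-finger parallel gripper is mounted at the origin on the work surface. World frame = base frame: x ahead of the robot, y to its left, z up, the work surface at z = 0. Lengths are in m, angles in rad, forces in N, time in s.
With the tool pointing down it reaches from about 0.3 to 0.825 m from the base axis. Payload 5.4 kg.
Tool frame: the origin (TCP) lies at the very end of the fingers, on their centre line; the grasp point (between the pads) lies 19 mm behind it; z points along the fingers, x is the direction in which the jaws open and shut, and the axes are right-handed (so a half turn about z gives the same grasp; the last joint's range is limited). The gripper opens to 92 mm and grips with 3 to 60 N. Pads are 20 mm wide; open, the fingers measure 128 mm over their backs; the gripper's body (75 mm by 189 mm) begins 69 mm behind the grasp point.
Start: joints at [-1.449, 0.158, 1.597, -0, 1.386, -0.21], TCP at [0.187, -0.544, 0.215] pointing down, gripper open.
Joint ranges: [-2.91, 2.91], [-0.94, 2.29], [0.18, 2.7], [-1.29, 4.43], [0.17, 2.64], [-3, 3]. Speed limits (rad/s): [2.57, 2.57, 3.14, 3.14, 3.14, 3.14].

INTERFACE

Orientations are given as a rotation vector (axis times angle).
In Python, from workcell import bot gives the robot as it stands. Calls block until the motion is done:
- bot.goto(position, orientation): joint-space move of the TCP to a pose.
- bot.line_to(position, rot=None, max_speed=0.15): straight line of the TCP; rot=None keeps the orientation; max_speed is the mean speed in m/s.
- bot.set_joints(angles): joint-space move.
- bot.set_gripper(opening, newtons=None): opening from 0.0 (shut) to 1.0 (fully open); newtons is the grip in N (None keeps the last); returns when the fingers have stopped.
- bot.hold(seconds).
- bot.inverse_kinematics(position, orientation): joint angles nearest the present ones, or None.
- bot.read_camera(name): name is "side" or "top"; returns a dict with "pixels" (384x512x3 uint8, blue, green, red), "fx", "fy", "cx", "cy" (pixels), "R" (3x3) and "t" (3): a world point X has camera coordinates R X + t. Camera axes: x right, y down, z forward; pixel columns grow to the right and rows downward; lengths in m; the calibration is good to about 2 mm. A picture is of the moment at which its call begins. There is no depth.
A pose or a line that the arm cannot do raises bot.MotionError and nothing moves.
- bot.job_done(): hands the job in, once; it reports no verdict.
Readings, each from a call of its own:
- bot.current_clock(): time.
- bot.current_joints(): joint angles.
- bot.current_joint_vel(): joint speeds.
- bot.current_effort(): joint torques, N m.
- bot.current_ee_pos(): TCP position.
- bot.current_tool_rot(): TCP orientation.
- bot.current_contact_force(): force on the tool from outside, world axes, zero at the start.
- bot.current_ft_torque(): the same for the moment, N m.
- bot.current_opening(): opening from 0.0 (shut) to 1.0 (fully open).
Only numpy, scipy, OpenCV 4.12 (cv2) and the standard library are available. Lean on these libraries where they do the work, as an engineer would, in place of code of your own. Each camera call takes 0.05 s, during which the arm holds its last target.

TASK

Pick up the rose-gold drive by its ridge and slide it, connector end first, under the roof of the grey dock. Then swing both orange ejector levers inward until each one is felt to press the drive firmly home against the stop inside, so that they keep it clamped when you let go, but do not force the levers beyond that. Leave the other drives lying where they are.

Things in the scene. Friction and masses are not known exactly. Their poses are not given: they have to be found in the camera images.
- drive: Rose-gold metal drive, loose, flat on the drawer bottom: 80 (x) x 56 (y) x 16 (z) mm, about 140 g. Origin: centre of its underside; +x points to the connector end (brass contacts), which enters the dock first. The ridge to grip stands on top: 30 mm long (x), 14 thick (y), from 16 to 38 mm above the underside, centred at x = -20 mm.
- dock: Grey dock, fixed. Origin on its centre line at drawer-bottom level, midway between the lever pivots; +x points into the dock (the way the drive slides in), +y to the left lever, z up. A base plate 4 mm thick (x -30 to 105 mm, y +-52) carries the drive. Guide walls, 24 mm high, inner faces y = +-29.5 mm (1.5 mm play each side of the drive), run from x = 17 to 105 mm.
- mouth (a point): Start of the guides' flared mouth, on the centre line on top of the base plate: dock (6, 0, 4) mm. From here the flare narrows to the guide walls.
- roof (a point): Middle of the front edge of the dock's roof, on its top: dock (50, 0, 28.5) mm. The roof covers x 50 to 105 mm and clears the base plate by 20.5 mm; the drive slides under it, the ridge stays outside.
- stop_span (a point): Mid point, dock (85, 0, 12) mm, of where the back stop may be: hidden under the roof, its face is left anywhere from x = 80 to 90 mm, so the drive's origin ends at dock x = 40 to 50 mm. A spring plunger (2 N, 4 N when pushed back) stands 6 mm before the stop and is felt first. Let the drive go about there, at dock x = 33 mm or more; the levers push it the rest of the way.
- lever_left: Orange lever at the dock's left. Origin on its vertical pivot, dock (0, 40, 4) mm. Axes parallel to the dock's when nominally closed; starts 1.4 to 1.55 rad open, i.e. turned clockwise from above, handle out sideways. Handle: 9 mm wide bar along its own -x, top 18 mm above the drawer bottom, with a post at the end. Closed, it points out of the dock (dock -x), within 0.4 rad, depending on the stop.
- lever_right: The mirror-image lever at the dock's right: pivot at dock (0, -40, 4) mm; it starts 1.4 to 1.55 rad open, turned anticlockwise from above.
- post_left (a point): On the axis of the left lever's post, 60 mm from the pivot, 34 mm above the drawer bottom. Post: vertical, 14 mm diameter, 8 to 44 mm above the drawer bottom. The stiff pivot stays where left; 4 to 6 N at the post swings it. Once the drive is on the stop the force rises steeply: stop at 9 to 11 N. Under 8 N it may not stay clamped, over 16 N crushes the drive.
- post_right (a point): The same point on the right lever's post; the same forces apply.
- nose_left (a point): Axis of the left lever's pressing nose (upright cylinder, 6 mm radius), 17 mm from the pivot on an arm at a right angle to the handle, 13 mm above the drawer bottom. As the handle swings inward the nose pushes the drive's rear face (-x end) into the dock with about 3.5 times the push at the post beyond the pivot's 4 N drag.
- nose_right (a point): The same point on the right lever's nose.
- lime_stick: Lime-green slide-out stick, 72 x 20 x 9 mm, loose: not to be disturbed. Origin at the centre of its underside.
- bamboo_drive: Bamboo-cased drive, 60 x 24 x 12 mm, loose: not to be disturbed. Origin at the centre of its underside.
- print_drive: Black fingerprint-reader drive, 64 x 22 x 10 mm, loose: not to be disturbed. Origin at the centre of its underside.
- organiser: Grey plastic organiser box with a push-button lid, shut, 200 x 130 x 62 mm, fixed; not used. Origin at the centre of its underside.
There are look-alikes about, which are no part of the job. There is more than one size of the drive; the job needs the larger.

How it is judged:
On the way:
1. the drive lies in the dock, connector end under the roof, let go, with both levers still open (x of drive in the frame of dock above 0.03 m and y of drive in the frame of dock between -0.004 and 0.004 m and z of drive in the frame of dock below 0.0075 m and angle between the x axis of drive and the x axis of dock, either way round below 0.08 rad and angle between drive's own z axis and vertical below 0.06 rad and contact force between the fingers and drive below 0.2 N and y of post_left in the frame of dock above 0.075 m and y of post_right in the frame of dock below -0.075 m), for 0.2 s.
At the end, for the whole second after the job is handed in: The drive lies flat and straight in the dock (within 4 mm of the centre line and 0.08 rad), its origin at least 38.5 mm in, both levers are swung in and, let go, each still presses on the drive with more than 5 N, which only the stop can bear; the other drives are within 15 mm of where they were (x of drive in the frame of dock above 0.03 m and y of drive in the frame of dock between -0.004 and 0.004 m and z of drive in the frame of dock below 0.0075 m and angle between the x axis of drive and the x axis of dock, either way round below 0.08 rad and angle between drive's own z axis and vertical below 0.06 rad and x of drive in the frame of dock above 0.0385 m and contact force between each of lever_left, lever_right and drive above 5 N and y of post_left in the frame of dock below 0.068 m and y of post_right in the frame of dock above -0.068 m and linear speed of drive below 0.01 m/s and distance of each of lime_stick, bamboo_drive, print_drive from where it was at the start of the episode below 0.015 m); the robot touches nothing.
It fails at once if a lever presses on the drive with more than 50 N (contact force between any of lever_left, lever_right and drive above 50 N).
It fails at once if another drive is moved by more than 15 mm (not (distance of each of lime_stick, bamboo_drive, print_drive from where it was at the start of the episode below 0.015 m)).
It also fails if it takes over 72 s, if anything falls off the work surface, if the arm or the gripper's body presses on something with over 40 N, if the wrist force passes 120 N, or if a joint passes its speed limit or range.

## Working session

There is one attempt and no reset: what is moved stays moved. The work goes in short steps, each a Python script; the robot and the scene stay as the last script left them, time stands still between calls to the robot, and variables do not carry over. Pictures are saved under pics/ and viewed, and the job is handed in when it is done.

```bash
ls; mkdir -p pics
python3 - <<'E'
from workcell import bot
import cv2
for n in("top","side"):
    c=bot.read_camera(n); cv2.imwrite(f"pics/{n}0.png",c["pixels"])
    print(n,c["fx"],c["fy"],c["cx"],c["cy"],c["R"],c["t"])
print(bot.current_clock(),bot.current_tool_rot(),bot.current_contact_force())
E
```

```text
pics
top 457.210278919489 457.210278919489 261.4472945299024 188.17137266018207 [[-0.01742175 -0.9998299   0.00605476]
 [-0.9787168   0.01581481 -0.20460528]
 [ 0.20447472 -0.00949047 -0.97882584]] [0.07629259 0.55367508 1.1807077 ]
side 416.2533940316551 416.2533940316551 256.6917498550997 194.42551458704838 [[ 0.95955384 -0.28152094 -0.00154609]
 [-0.17928648 -0.60683879 -0.77434039]
 [ 0.21705481  0.74329849 -0.63276739]] [-0.51421189  0.17711076  0.86177322]
0.1 [-2.55677219e+00  1.82341486e+00  1.72346165e-03] [-1.09136863 -0.47065299  0.12954078]
```

View pics/top0.png

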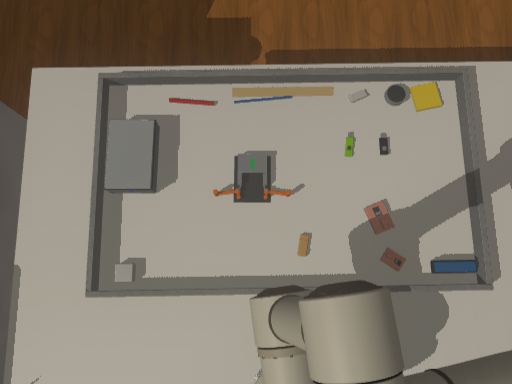

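View pics/side0.png

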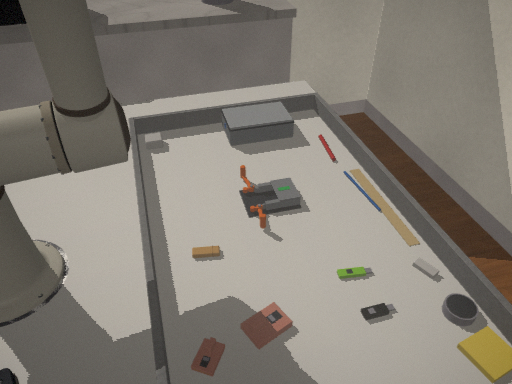

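Run:
```python
import cv2,numpy as np
t=cv2.imread("pics/top0.png");s=cv2.imread("pics/side0.png")
def g(i,f):
    return cv2.resize(np.clip((i/255.)**.6*255,0,255).astype('uint8'),None,fx=f,fy=f,interpolation=cv2.INTER_CUBIC)
cv2.imwrite("pics/c1.png",g(t[195:275,355:415],7))
cv2.imwrite("pics/c2.png",g(s[295:375,185:300],6))
cv2.imwrite("pics/c3.png",g(t[148:210,208:298],8))
cv2.imwrite("pics/c4.png",g(s[158:232,230:305],8))
```

```text
(no output)
```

View pics/c1.png

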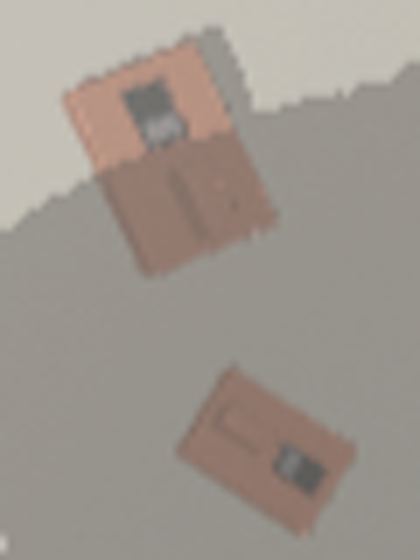

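View pics/c2.png

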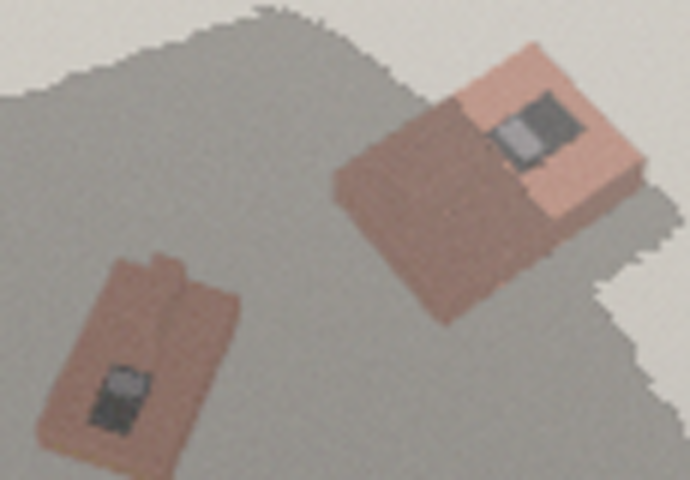

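View pics/c3.png

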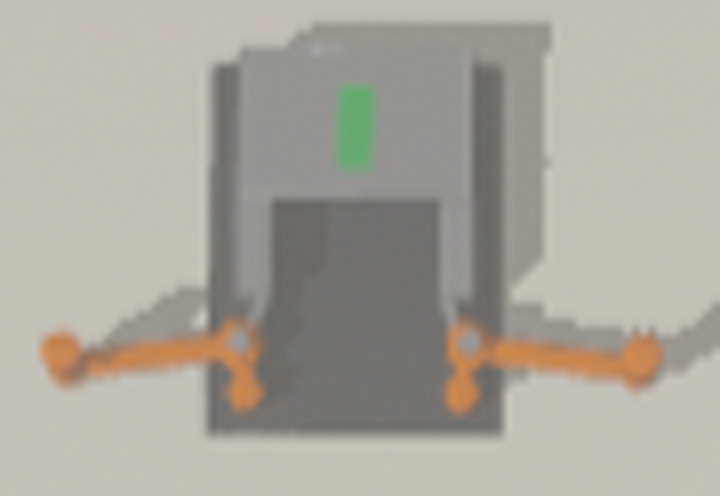

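View pics/c4.png

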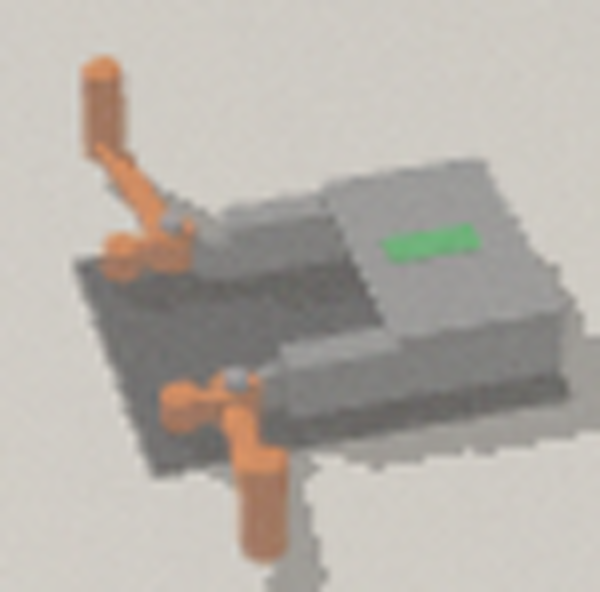

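Run:
```python
import cv2,numpy as np
from workcell import bot
ims={n:np.mean([bot.read_camera(n)["pixels"].astype(float) for _ in range(4)],0) for n in("top","side")}
np.savez("avg.npz",**ims)
def g(i,f,lo,hi):
    return cv2.resize(np.clip((i-lo)/(hi-lo)*255,0,255).astype('uint8'),None,fx=f,fy=f,interpolation=cv2.INTER_CUBIC)
a=g(ims["top"][195:240,360:400],9,20,140);b=g(ims["side"][298:352,235:300],7,20,140)
h=max(a.shape[0],b.shape[0]);o=np.zeros((h,a.shape[1]+b.shape[1],3),'uint8');o[:a.shape[0],:a.shape[1]]=a;o[:b.shape[0],a.shape[1]:]=b
print(o.shape);cv2.imwrite("pics/c5.png",o)
```

```text
(405, 815, 3)
```

View pics/c5.png

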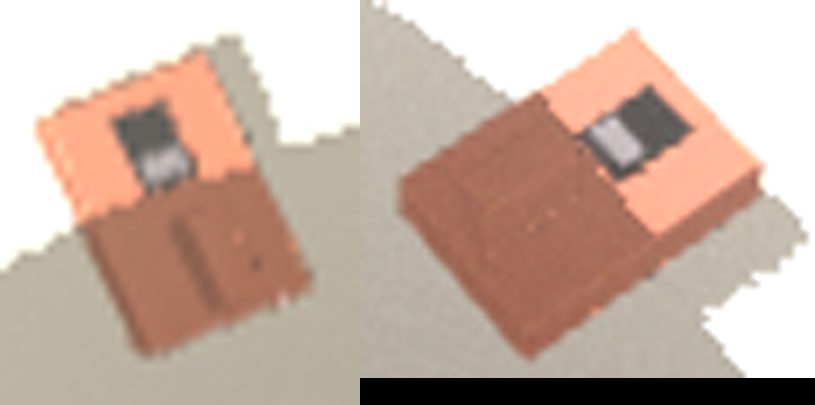

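```bash
cat > h.py <<'E'
import cv2,numpy as np
from scipy.optimize import minimize,least_squares
from scipy.spatial.transform import Rotation as Ro
from workcell import bot
CAM={}
def cams():
    for n in("top","side"):
        c=bot.read_camera(n);CAM[n]=c
    return CAM
def proj(c,X):
    X=np.atleast_2d(X)@np.array(c["R"]).T+np.array(c["t"])
    return np.c_[c["fx"]*X[:,0]/X[:,2]+c["cx"],c["fy"]*X[:,1]/X[:,2]+c["cy"]]
def place(P,x,y,yaw,z=0):
    c,s=np.cos(yaw),np.sin(yaw);P=np.atleast_2d(P)
    return np.c_[x+c*P[:,0]-s*P[:,1],y+s*P[:,0]+c*P[:,1],z+P[:,2]]
def box(x0,x1,y0,y1,z0,z1): return np.array([[x,y,z] for x in(x0,x1) for y in(y0,y1) for z in(z0,z1)])
DRV=[box(-.04,.04,-.028,.028,0,.016),box(-.035,-.005,-.007,.007,.016,.038)]
def sil(c,parts,p,z,shape=(384,512),ss=4):
    m=np.zeros((shape[0]*ss,shape[1]*ss),np.uint8)
    for P in parts:
        q=proj(c,place(P,p[0],p[1],p[2],z)); h=cv2.convexHull(q.astype(np.float32))[:,0]
        h=((h+.5)*ss-.5); cv2.fillConvexPoly(m,np.round(h*16).astype(np.int32),255,shift=4)
    return cv2.resize(m,shape[::-1],interpolation=cv2.INTER_AREA)/255.
def unproj(c,uv,z):
    R=np.array(c["R"]);o=-R.T@np.array(c["t"]);d=R.T@np.array([(uv[0]-c["cx"])/c["fx"],(uv[1]-c["cy"])/c["fy"],1])
    return o+d*(z-o[2])/d[2]
E
cat > fit1.py <<'E'
from h import *
C=cams(); A=np.load("avg.npz")
for n in C:
    R=np.array(C[n]["R"]);print(n,"pos",(-R.T@np.array(C[n]["t"])).round(3))
# drive masks
win={"top":(195,242,358,402),"side":(295,352,232,300)}
M={}
for n in C:
    i=A[n]; r=i[...,2]/(i.sum(2)+1e-6); m=np.clip((r-.37)/(.42-.37),0,1)
    w=win[n]; k=np.zeros_like(m); k[w[0]:w[1],w[2]:w[3]]=m[w[0]:w[1],w[2]:w[3]]
    M[n]=k; print(n,"drive r",r[int(sum(w[:2])/2),int(sum(w[2:])/2)],"bg",r[w[0]+2,w[2]+2],r[w[1]-3,w[2]+2],k.sum())
    # close label hole
    M[n]=np.maximum(k,cv2.morphologyEx((k>.5).astype(np.uint8),cv2.MORPH_CLOSE,np.ones((15,15)))*(cv2.erode(cv2.morphologyEx((k>.5).astype(np.uint8),cv2.MORPH_CLOSE,np.ones((15,15))),np.ones((5,5)))))
x0=unproj(C["top"],(379,216),.01); print(x0)
def run(names,z0=None):
    f=lambda p:sum(((sil(C[n],DRV,p[:3]*[1,1,1],p[3] if z0 is None else z0)-M[n])**2).sum() for n in names)
    best=None
    for yaw in (.4,.45,.3):
        p0=np.array([x0[0],x0[1],yaw]+([0.005] if z0 is None else []))
        S=np.vstack([p0]+[p0+d for d in np.diag([.006,.006,.06]+([.006] if z0 is None else []))])
        r=minimize(f,p0,method="Nelder-Mead",options=dict(initial_simplex=S,xatol=1e-5,fatol=1e-3,maxiter=400))
        if best is None or r.fun<best.fun:best=r
    print(names,z0,best.x.round(4),best.fun); return best.x
run(["top","side"])
for z in(0,.005): run(["top"],z);run(["side"],z);run(["top","side"],z)
E
python3 fit1.py
```

```text
top pos [0.302 0.079 1.269]
side pos [ 0.338 -0.678  0.682]
top drive r 0.42060988256315507 bg 0.35044997278888307 0.3491171738391102 527.5450494706944
side drive r 0.4190782404326764 bg 0.3470948001617896 0.34725634611873435 1186.489035104345
[ 0.48035927 -0.25899863  0.01      ]
['top', 'side'] None [ 0.4776 -0.2576  0.376   0.0022] 100.52262892077766
['top'] 0 [ 0.4774 -0.2584  0.3865] 18.936082491464205
['side'] 0 [ 0.4784 -0.2562  0.3877] 68.17139804070436
['top', 'side'] 0 [ 0.478  -0.2569  0.3724] 102.54817464503932
['top'] 0.005 [ 0.4766 -0.2571  0.3788] 23.256945756564324
['side'] 0.005 [ 0.478  -0.2598  0.3838] 86.65079950722733
['top', 'side'] 0.005 [ 0.477  -0.2579  0.3806] 121.80516572425347
```

Run:
```python
import cv2,numpy as np
A=np.load("avg.npz")
def g(i,f,lo,hi):
    return cv2.resize(np.clip((i-lo)/(hi-lo)*255,0,255).astype('uint8'),None,fx=f,fy=f,interpolation=cv2.INTER_CUBIC)
cv2.imwrite("pics/d1.png",g(A["top"][148:210,228:278],9,20,180))
cv2.imwrite("pics/d2.png",g(A["side"][158:235,235:305],8,20,180))
```

```text
(no output)
```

View pics/d1.png

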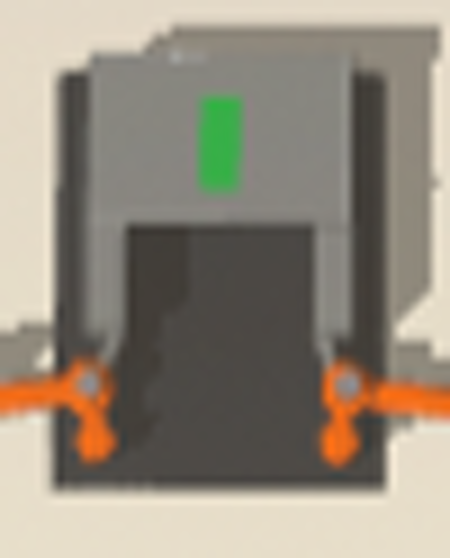

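View pics/d2.png

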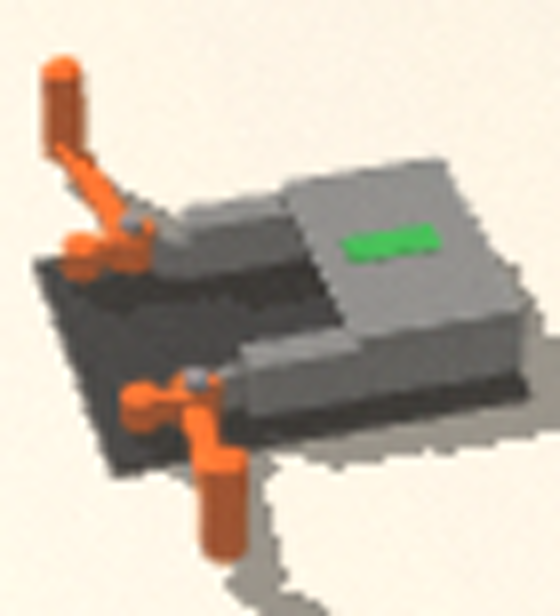

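```bash
cat > fit2.py <<'E'
from h import *
C=cams()
t=lambda u,v:((u+.5)/9-.5+228,(v+.5)/9-.5+148)
s=lambda u,v:((u+.5)/8-.5+235,(v+.5)/8-.5+158)
W='w'
top=[((-.03,.052,.0),t(53,488)),((-.03,-.052,.0),t(386,488)),((.105,.052,.004),t(58,72)),((.105,-.052,.004),t(384,72)),
((.105,W,.0285),t(90,52)),((.105,'-w',.0285),t(352,52)),((.05,W,.0285),t(90,222)),((.05,'-w',.0285),t(351,222))]
side=[((-.03,.052,.004),s(36,260)),((-.03,-.052,.0),s(115,477)),((.105,-.052,0),s(528,394)),((.05,'-w',.0285),s(358,333)),((.05,W,.0285),s(285,184)),((.105,W,.0285),s(445,160)),((.105,'-w',.0285),s(524,312))]
def res(p,obs,z=None):
    o=[]
    for n,L in obs:
        for P,uv in L:
            y=P[1]; y=p[4] if y=='w' else -p[4] if y=='-w' else y
            q=proj(C[n],place([P[0],y,P[2]],p[0],p[1],p[2],p[3] if z is None else z))[0]
            o+=list(q-uv)
    return np.array(o)
p0=[.55,.08,0,0,.04]
for nm,obs in(("both",[("top",top),("side",side)]),("top",[("top",top)]),("side",[("side",side)])):
  for z in(None,0.0,.002):
    r=least_squares(res,p0,args=(obs,z)); print(nm,z,r.x.round(4),"rms",np.sqrt(np.mean(r.fun**2)).round(2))
    if z is None: print(r.fun.reshape(-1,2).round(1).tolist())
E
python3 fit2.py
```

```text
both None [ 0.5579  0.0933 -0.0201  0.0019  0.0402] rms 0.48
[[-0.0, -0.1], [-0.0, -0.0], [0.1, -0.6], [0.2, -0.4], [0.3, -0.7], [-0.3, -0.6], [0.0, -0.6], [-0.2, -0.5], [-0.7, 0.2], [-0.7, 0.3], [0.4, 1.0], [-0.6, 0.6], [-0.9, -0.1], [-0.6, -0.5], [0.0, -0.5]]
both 0.0 [ 0.5584  0.094  -0.0206  0.      0.0402] rms 0.53
both 0.002 [ 0.5579  0.0932 -0.0201  0.278   0.0402] rms 0.48
top None [ 0.5592  0.0933 -0.0173 -0.0086  0.041 ] rms 0.12
[[0.2, 0.1], [-0.1, 0.2], [0.2, 0.0], [-0.0, 0.1], [0.0, -0.1], [-0.1, -0.1], [-0.2, -0.1], [0.0, -0.1]]
top 0.0 [ 0.5571  0.0932 -0.0173  0.5568  0.0407] rms 0.16
top 0.002 [ 0.5566  0.0932 -0.0173 -0.0347  0.0407] rms 0.18
side None [ 0.5634  0.1056 -0.0258 -0.0084  0.04  ] rms 0.35
[[0.3, 0.0], [0.1, -0.3], [0.4, 0.7], [-0.3, 0.4], [-0.2, 0.0], [-0.3, -0.2], [0.0, -0.6]]
side 0.0 [ 0.56    0.0961 -0.026  -0.2774  0.0395] rms 0.41
side 0.002 [ 5.592e-01  9.380e-02 -2.600e-02 -1.000e-04  3.940e-02] rms 0.44
```

```bash
cat >> h.py <<'E'
DX,DY,DYAW=0.5575,0.0933,-0.0175
def tool(yaw,flip=False):
    # tool x along (-sin,cos) of yaw
    s=-1 if flip else 1
    x=s*np.array([-np.sin(yaw),np.cos(yaw),0]);z=np.array([0,0,-1.]);y=np.cross(z,x)
    return Ro.from_matrix(np.c_[x,y,z]).as_rotvec()
def dk(x,y,z): return place([x,y,z],DX,DY,DYAW)[0]
def force(n=5):
    o=[]
    for _ in range(n): o.append(bot.current_contact_force()); bot.hold(.01)
    return np.mean(o,0)
E
python3 - <<'E'
from h import *
p=np.array([.4775,-.2578]);yaw=.385
g=place([-.02,0,0],p[0],p[1],yaw)[0]
for f in(0,1):
    print(f,bot.inverse_kinematics(g+[0,0,.025],tool(yaw,f)),bot.inverse_kinematics(dk(.013,0,.03),tool(DYAW,f)),bot.inverse_kinematics(dk(-.09,0,.1),tool(DYAW,f)))
a=force(1);b=force(1);print(a,b,bot.current_clock())
E
```

```text
0 [-0.75227977  0.27910719  1.86512299  0.          0.99736247 -2.70807609] [-4.72241139e-02  3.77963461e-01  1.72475534e+00 -4.44089210e-16
  1.03887385e+00 -1.60052044e+00] [-5.38481720e-02  2.79956566e-02  1.97657685e+00 -4.44089210e-16
  1.13702015e+00 -1.60714450e+00]
1 [-7.52279765e-01  2.79107193e-01  1.86512299e+00 -8.88178420e-16
  9.97362467e-01  4.33516562e-01] [-4.72241139e-02  3.77963461e-01  1.72475534e+00 -4.44089210e-16
  1.03887385e+00  1.54107221e+00] [-5.38481720e-02  2.79956566e-02  1.97657685e+00 -4.44089210e-16
  1.13702015e+00  1.53444815e+00]
[ 0.81629754  0.33955531 -0.74570917] [0.26902435 0.4442386  0.57234066] 0.7167
```

Run:
```python
from h import *
p=np.array([.4775,-.2578]);yaw=.385
g=place([-.02,0,0],p[0],p[1],yaw)[0]
bot.goto(g+[0,0,.09],tool(yaw,1)); bot.set_gripper(.5)
f0=force(10)
bot.line_to(g+[0,0,.030],max_speed=.1)
z=.030
while z>.012:
    z-=.001; bot.line_to(g+[0,0,z],max_speed=.02); f=force(3)-f0
    if f[2]>4: break
print(z,bot.current_ee_pos(),f,f0,bot.current_clock())
for n in cams(): cv2.imwrite(f"pics/g_{n}.png",CAM[n]["pixels"])
```

```text
0.014999999999999986 [ 0.45918567 -0.2654777   0.01630723] [-4.36957177  3.03756752 12.91982745] [ 0.2676966  -0.0910561  -0.12484111] 7.9917
```

Run:
```python
import cv2,numpy as np
a=cv2.resize(cv2.imread("pics/g_side.png")[270:370,200:330],None,fx=6,fy=5.5,interpolation=2);cv2.imwrite("pics/g_s2.png",a)
```

```text
(no output)
```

View pics/g_s2.png

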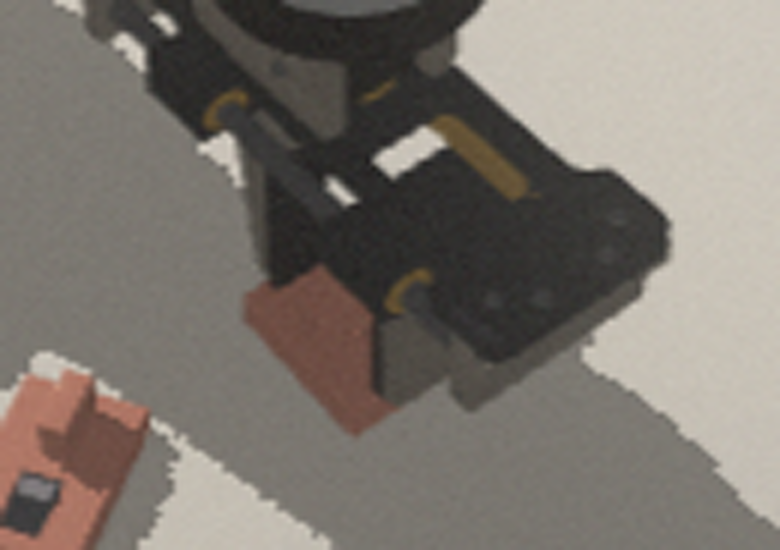

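The view shows the gripper astride the larger drive's ridge. The fingertips touched its top at z≈16 mm, so the drawer floor is at z≈0. Next I'll grip and lift it, then check.

Run:
```python
from h import *
p=np.array([.4775,-.2578]);yaw=.385
g=place([-.02,0,0],p[0],p[1],yaw)[0]
bot.line_to(g+[0,0,.0172],max_speed=.05)
bot.set_gripper(0,30)
print(bot.current_opening()*92, bot.current_ee_pos())
bot.line_to(g+[0,0,.10],max_speed=.15)
bot.goto(dk(-.10,0,.10),tool(DYAW,1))
bot.hold(.1)
f=force(8)
print(f,bot.current_ft_torque(),bot.current_opening()*92,bot.current_ee_pos(),bot.current_clock())
for n in cams(): cv2.imwrite(f"pics/h_{n}.png",CAM[n]["pixels"])
a=cv2.resize(CAM["top"]["pixels"][140:260,200:310],None,fx=4,fy=4,interpolation=2);b=cv2.resize(CAM["side"]["pixels"][110:230,170:270],None,fx=4,fy=4,interpolation=2)
cv2.imwrite("pics/h2.png",np.hstack([a,b])[:,:800])
```

```text
14.063074643041864 [ 0.45885967 -0.26522012  0.0170492 ]
[-0.09838364 -0.02426565 -0.98641289] [ 0.02307224  0.04257207 -0.01737153] 13.920060311865265 [0.4578588  0.09426048 0.09998743] 11.1417
```

View pics/h2.png

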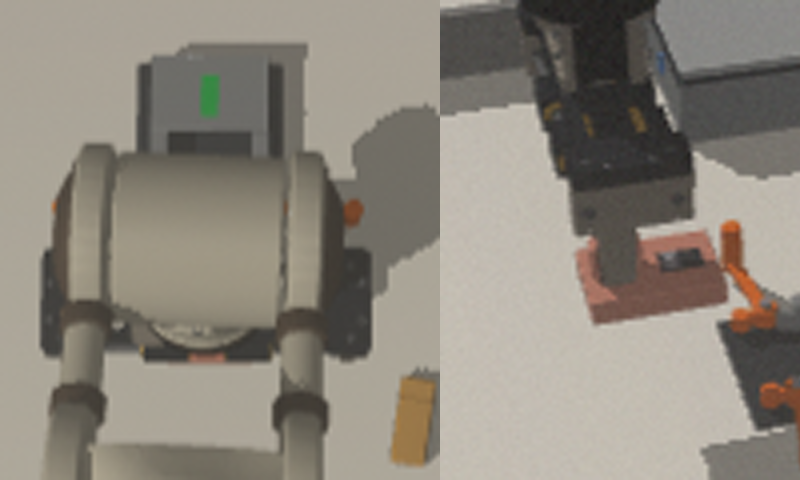

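```bash
cat > ins.py <<'E'
from h import *
f0=force(10)
Z=.0222
bot.line_to(dk(-.10,0,Z),max_speed=.15)
bot.line_to(dk(-.06,0,Z),max_speed=.1)   # origin -40, nose of drive at 0
cy=0;x=-.06
ey=place([0,1,0],0,0,DYAW)[0];ex=place([1,0,0],0,0,DYAW)[0]
log=[]
while x<.0145:
    x+=.003
    bot.line_to(dk(x,cy,Z),max_speed=.05)
    f=force(3)-f0; lat=f@ey; ax=f@ex
    log.append((round(x+.02,4),round(cy*1e3,2),round(ax,1),round(lat,1),round(f[2],1)))
    if abs(lat)>2: cy+=np.clip(lat*.00012,-.0006,.0006)
    if -ax>15 or abs(lat)>15:
        # back off slightly, and stop
        break
for l in log: print(l)
print(bot.current_ee_pos(),bot.current_opening()*92,bot.current_ft_torque(),bot.current_clock())
for n in cams(): cv2.imwrite(f"pics/i_{n}.png",CAM[n]["pixels"])
b=cv2.resize(CAM["side"]["pixels"][130:235,215:310],None,fx=5,fy=5,interpolation=2);cv2.imwrite("pics/i2.png",b)
E
python3 ins.py
```

```text
(-0.037, 0.0, np.float64(-0.0), np.float64(-0.0), np.float64(0.0))
(-0.034, 0.0, np.float64(-0.1), np.float64(0.1), np.float64(0.2))
(-0.031, 0.0, np.float64(0.2), np.float64(0.2), np.float64(0.2))
(-0.028, 0.0, np.float64(0.1), np.float64(0.1), np.float64(0.1))
(-0.025, 0.0, np.float64(0.3), np.float64(-0.5), np.float64(0.2))
(-0.022, 0.0, np.float64(0.5), np.float64(0.3), np.float64(-0.3))
(-0.019, 0.0, np.float64(0.2), np.float64(0.4), np.float64(0.1))
(-0.016, 0.0, np.float64(0.8), np.float64(1.0), np.float64(0.1))
(-0.013, 0.0, np.float64(0.9), np.float64(0.7), np.float64(-0.8))
(-0.01, 0.0, np.float64(0.5), np.float64(1.1), np.float64(-0.6))
(-0.007, 0.0, np.float64(0.3), np.float64(0.7), np.float64(0.4))
(-0.004, 0.0, np.float64(-0.1), np.float64(0.0), np.float64(-0.6))
(-0.001, 0.0, np.float64(1.0), np.float64(0.6), np.float64(-0.4))
(0.002, 0.0, np.float64(0.3), np.float64(0.7), np.float64(-1.1))
(0.005, 0.0, np.float64(0.6), np.float64(0.6), np.float64(-0.8))
(0.008, 0.0, np.float64(-0.4), np.float64(1.2), np.float64(-0.9))
(0.011, 0.0, np.float64(0.2), np.float64(1.6), np.float64(-0.6))
(0.014, 0.0, np.float64(0.2), np.float64(1.1), np.float64(-0.2))
(0.017, 0.0, np.float64(0.6), np.float64(1.4), np.float64(-0.2))
(0.02, 0.0, np.float64(0.1), np.float64(0.7), np.float64(-0.3))
(0.023, 0.0, np.float64(0.5), np.float64(1.3), np.float64(-0.6))
(0.026, 0.0, np.float64(-0.0), np.float64(1.5), np.float64(0.1))
(0.029, 0.0, np.float64(0.4), np.float64(1.4), np.float64(-0.6))
(0.032, 0.0, np.float64(0.4), np.float64(1.5), np.float64(-0.4))
(0.035, 0.0, np.float64(0.3), np.float64(1.6), np.float64(-0.1))
[0.57273958 0.09302581 0.02223387] 13.928608881203903 [0.36249393 0.02027054 0.00711224] 19.4167
```

View pics/i2.png

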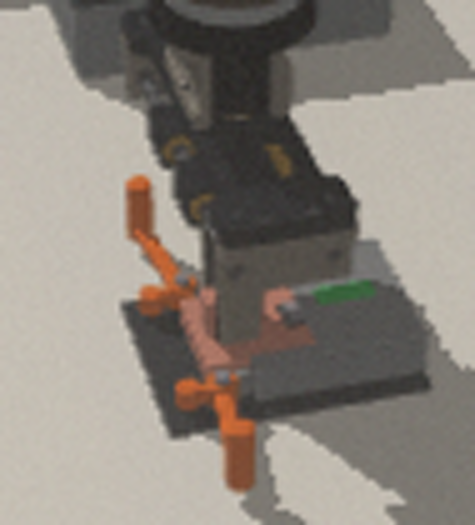

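Run:
```python
from h import *
x=.015; f0=force(6)
Z=.0222
for i in range(6):
    Z-=.0004; bot.line_to(dk(x,0.0002,Z),max_speed=.02); f=force(3)-f0
    if f[2]>2.5: break
print(Z,f)
bot.set_gripper(.235); bot.hold(.1)
print(bot.current_opening()*92,force(5)-f0)
bot.line_to(dk(x,0,.08),max_speed=.12)
bot.set_gripper(0,10)
bot.goto(dk(-.12,0.0,.15),tool(DYAW,1))
print(bot.current_clock())
for n in cams(): cv2.imwrite(f"pics/j_{n}.png",CAM[n]["pixels"])
b=cv2.resize(CAM["side"]["pixels"][140:235,225:310],None,fx=5,fy=5,interpolation=2);
a=cv2.resize(CAM["top"]["pixels"][140:235,215:290],None,fx=5,fy=5,interpolation=2);
cv2.imwrite("pics/j2.png",np.hstack([a,b])[:,:800])
```

```text
0.020599999999999997 [-2.70795951 -2.1139239   7.04743518]
21.64131261807096 [-0.14226115 -1.70916975  1.41945729]
22.9
```

View pics/j2.png

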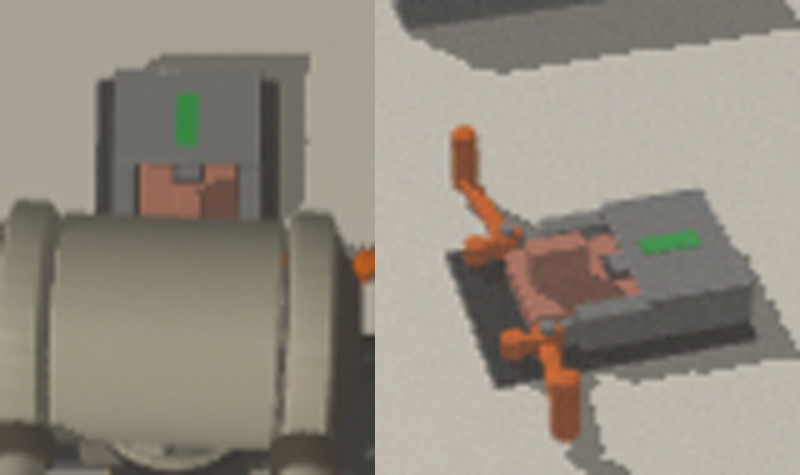

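```bash
cat >> h.py <<'E'
HT=.018+.007
R0=.060
def pose(side,th,gap):
    """pusher pose; side +1 left; th opening angle of lever; gap = distance of finger back from the post surface"""
    phi=np.pi-th
    px,py=R0*np.cos(phi),R0*np.sin(phi)
    tx,ty=-np.sin(phi),np.cos(phi)
    d=HT+gap
    P=dk(px-d*tx,side*(.040+py-d*ty),.0235)
    yaw=side*phi+DYAW
    t=place([tx,side*ty,0],0,0,DYAW)[0]
    return P,tool(yaw,1 if side>0 else 0),t
E
python3 - <<'E'
from h import *
cams()
D=lambda w:place([w[0]-DX,w[1]-DY,0],0,0,-DYAW)[0][:2]
for n,(u,v) in(("L",(60,345)),("R",(645,350))):
    w=unproj(CAM["top"],((u+.5)/8-.5+208,(v+.5)/8-.5+148),.044); d=D(w); s=1 if n=="L" else -1
    print(n,d.round(4), np.arctan2(abs(d[1])-.04,-d[0]), np.hypot(abs(d[1])-.04,d[0]))
c=CAM["side"]
for n,(u,v) in(("L",(62,68)),("R",(225,460))):
    w=unproj(c,((u+.5)/8-.5+235,(v+.5)/8-.5+158),.044); print(n,D(w).round(4))
for s in(1,-1):
    for th in(1.5,1.,.3,-.3):
        P,r,t=pose(s,th,.01); print(s,th,P.round(3),t.round(2),np.round(bot.inverse_kinematics(P,r),2))
print(bot.current_clock())
E
```

```text
L [-0.0066  0.1003] 1.4611891529607526 0.0606202387713805
R [-0.0081 -0.0995] 1.4353424123172323 0.06007858432629783
L [-0.0055  0.1022]
R [-0.0068 -0.0975]
1 1.5 [0.59  0.195 0.024] [-1.   -0.05  0.  ] [ 0.13  0.48  1.59 -0.    1.06  0.07]
1 1.0 [0.556 0.203 0.024] [-0.85 -0.53  0.  ] [ 0.15  0.42  1.68 -0.    1.04 -0.41]
1 0.3 [0.512 0.185 0.024] [-0.31 -0.95  0.  ] [ 0.13  0.31  1.82 -0.    1.   -1.13]
1 -0.3 [0.491 0.15  0.024] [ 0.28 -0.96  0.  ] [ 0.06  0.24  1.91 -0.    0.98 -1.79]
-1 1.5 [ 0.586 -0.01   0.024] [-1.    0.09  0.  ] [-0.22  0.41  1.7  -0.    1.03 -0.13]
-1 1.0 [ 0.553 -0.016  0.024] [-0.83  0.55  0.  ] [-0.25  0.33  1.8  -0.    1.01  0.34]
-1 0.3 [0.509 0.003 0.024] [-0.28  0.96  0.  ] [-0.23  0.23  1.93  0.    0.98  1.06]
-1 -0.3 [0.489 0.039 0.024] [0.31 0.95 0.  ] [-0.17  0.19  1.98 -0.    0.97  1.72]
23.1
```

```bash
cat > push.py <<'E'
from h import *
import sys,json
def push(side,th0,target,gap0=.012,thfine=.45):
    P,r,t=pose(side,th0,gap0)
    p=bot.current_ee_pos()
    if p[2]<.09: bot.line_to([p[0],p[1],.10],max_speed=.2)
    bot.goto(P+[0,0,.06],r)
    bot.line_to(P,max_speed=.15); bot.hold(.1)
    f0=force(12); th=th0; log=[]; gap=gap0
    F=0
    # approach post
    while gap>-.012:
        gap-=.001 if gap<.008 else .003
        P,r,t=pose(side,th,gap); bot.line_to(P,r,max_speed=.05)
        F=-(force(3)-f0)@t
        if F>2: break
    log.append(("contact gap",round(gap*1e3,1),round(F,1)))
    hi=0
    while th>-.5:
        if bot.current_clock()>66: log.append("time");break
        st=.1 if th>.95 else .04 if th>thfine else .014
        if F>6.2: st=min(st,.007)
        if F>7.2: st=min(st,.004)
        if F>8.6: st=.002
        th-=st
        P,r,t=pose(side,th,gap); bot.line_to(P,r,max_speed=.04)
        f=-(force(3)-f0); F=f@t
        log.append((round(th,3),round(F,1),round(np.linalg.norm(f[:2]),1)))
        if F>target:
            F=-(force(8)-f0)@t
            log.append(("confirm",round(F,2)))
            if F>target: break
        if F>13: break
    # retract
    for dg in(.003,.012):
        P,r,t=pose(side,th,gap+dg); bot.line_to(P,r,max_speed=.05)
    log.append(("res",round((force(5)-f0)@t,2)))
    return th,gap,log
if __name__=="__main__":
    side=int(sys.argv[1]);th0=float(sys.argv[2]);T=float(sys.argv[3]);g=float(sys.argv[4]) if len(sys.argv)>4 else .012
    th,gap,log=push(side,th0,T,g)
    for l in log: print(*l if isinstance(l,tuple) else l,sep=" ",end=" | ")
    print("\nth,gap",th,gap,bot.current_clock())
    for n in cams(): cv2.imwrite(f"pics/p_{int(bot.current_clock()*10)}_{n}.png",CAM[n]["pixels"])
E
python3 push.py 1 1.46 7.6
```

```text
contact gap -5.0 4.0 | 1.36 2.5 2.6 | 1.26 2.3 2.5 | 1.16 2.5 3.1 | 1.06 1.9 2.8 | 0.96 2.1 2.8 | 0.86 1.9 2.8 | 0.82 2.6 3.3 | 0.78 2.2 3.1 | 0.74 2.8 4.0 | 0.7 2.8 4.1 | 0.66 3.6 4.4 | 0.62 3.2 4.5 | 0.58 2.5 3.7 | 0.54 2.7 3.7 | 0.5 3.6 4.4 | 0.46 3.2 4.3 | 0.42 3.2 4.2 | 0.406 4.1 5.1 | 0.392 3.9 5.2 | 0.378 3.9 4.7 | 0.364 3.4 4.6 | 0.35 3.8 5.1 | 0.336 4.1 5.2 | 0.322 3.6 4.6 | 0.308 2.9 4.6 | 0.294 3.9 5.5 | 0.28 3.9 5.2 | 0.266 3.8 5.6 | 0.252 4.2 5.5 | 0.238 4.2 5.5 | 0.224 4.0 5.3 | 0.21 4.3 5.6 | 0.196 3.6 5.1 | 0.182 3.7 5.5 | 0.168 4.1 5.6 | 0.154 4.0 6.0 | 0.14 3.6 5.4 | 0.126 3.9 5.7 | 0.112 4.3 5.6 | 0.098 4.8 6.0 | 0.084 4.2 5.9 | 0.07 4.5 5.9 | 0.056 4.8 6.0 | 0.042 4.3 5.8 | 0.028 5.0 6.3 | 0.014 4.4 5.7 | -0.0 4.3 5.8 | -0.014 4.1 5.9 | -0.028 4.1 5.8 | -0.042 4.7 6.1 | -0.056 4.8 6.1 | -0.07 5.1 6.5 | -0.084 6.8 8.3 | -0.091 7.2 8.7 | -0.095 7.1 8.6 | -0.102 8.6 9.7 | confirm 8.26 | res 0.1 | 
th,gap -0.10200000000000084 -0.004999999999999999 45.2083
```

```bash
cat > push2.py <<'E'
from h import *
import sys
def push(side,th0,target,gap0,coarse,mid,gapc=-.005,tmax=66):
    P,r,t=pose(side,th0,gap0)
    p=bot.current_ee_pos()
    if p[2]<.08: bot.line_to([p[0],p[1],.085],max_speed=.3)
    bot.goto(P+[0,0,.05],r)
    bot.line_to(P,max_speed=.2); bot.hold(.05)
    f0=force(10); th=th0; gap=gapc; log=[(round(bot.current_clock(),1),)]
    P,r,t=pose(side,th,gap); bot.line_to(P,r,max_speed=.04)
    F=-(force(3)-f0)@t; log.append(("c",round(F,1)))
    while th>-.4:
        if bot.current_clock()>tmax: log.append(("time",));break
        st=.12 if th-.12>coarse else .03 if th>mid else .014
        if F>5.8: st=min(st,.007)
        if F>8.0: st=min(st,.004)
        th-=st
        P,r,t=pose(side,th,gap); bot.line_to(P,r,max_speed=.07 if st>.1 else .04)
        f=-(force(2 if st>.02 else 3)-f0); F=f@t
        log.append((round(th,3),round(F,1),round(np.linalg.norm(f[:2]),1)))
        if F>target:
            F=-(force(6)-f0)@t; log.append(("confirm",round(F,2)))
            if F>target-.2: break
        if F>12: break
    P,r,t=pose(side,th,gap+.008); bot.line_to(P,r,max_speed=.05)
    return th,log
if __name__=="__main__":
    a=[float(v) for v in sys.argv[1:]]
    th,log=push(int(a[0]),*a[1:])
    for l in log: print(*l,end=" | ")
    print("\nth",th,bot.current_clock())
    for n in cams(): cv2.imwrite(f"pics/p_{int(bot.current_clock()*10)}_{n}.png",CAM[n]["pixels"])
E
python3 push2.py -1 1.435 9.5 .008 .2 .08 -.005 62
```

```text
47.5 | c 1.1 | 1.315 2.7 2.7 | 1.195 2.6 2.8 | 1.075 2.5 2.5 | 0.955 1.8 2.0 | 0.835 2.5 2.6 | 0.715 2.3 2.5 | 0.595 1.8 1.9 | 0.475 0.8 1.2 | 0.355 2.0 2.3 | 0.235 1.0 1.3 | 0.205 4.0 4.1 | 0.175 3.9 4.3 | 0.145 4.1 4.5 | 0.115 4.8 5.5 | 0.085 3.7 4.2 | 0.055 3.6 4.3 | 0.041 4.1 5.1 | 0.027 4.7 5.7 | 0.013 5.0 5.9 | -0.001 4.4 5.3 | -0.015 4.4 5.3 | -0.029 4.4 5.4 | -0.043 4.6 5.3 | -0.057 5.0 5.9 | -0.071 5.5 6.4 | -0.085 7.3 8.0 | -0.092 8.4 8.9 | -0.096 9.4 9.9 | -0.1 9.5 10.0 | confirm 9.12 | -0.104 8.9 9.6 | -0.108 9.0 9.7 | -0.112 9.6 10.1 | confirm 9.87 | 
th -0.11200000000000025 57.2833
```

```bash
python3 push2.py 1 -0.082 9.5 .008 .2 .08 -.005 65
```

```text
60.9 | c 5.0 | -0.096 7.5 7.6 | -0.103 8.5 8.5 | -0.107 9.8 9.8 | confirm 9.33 | 
th -0.10700000000000001 62.5583
```

Run:
```python
from h import *
p=bot.current_ee_pos(); bot.line_to([p[0],p[1],.11],max_speed=.2)
for n in cams(): cv2.imwrite(f"pics/z_{n}.png",CAM[n]["pixels"])
b=cv2.resize(CAM["side"]["pixels"][140:235,215:315],None,fx=5,fy=5,interpolation=2);cv2.imwrite("pics/z2.png",b)
print(bot.current_clock(),force(5))
```

```text
63.3417 [-0.13096065 -0.10475894 -0.15029556]
```

View pics/z2.png

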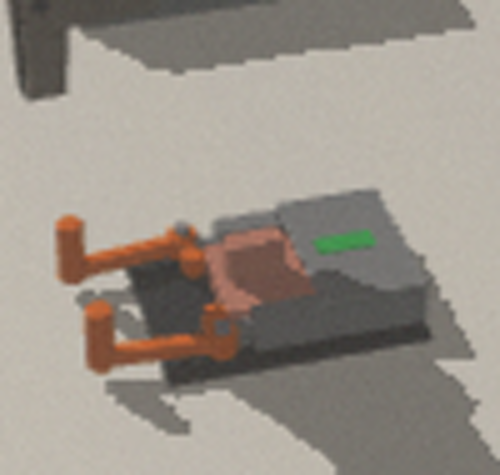

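View pics/z_side.png

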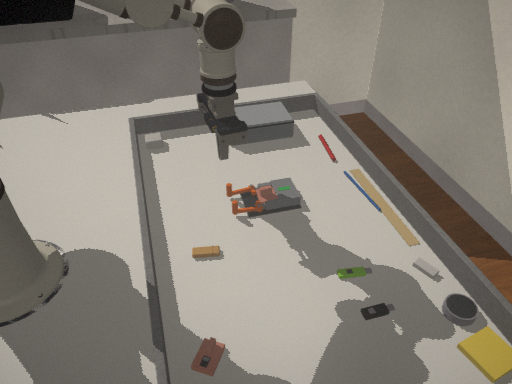

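The side view shows both levers swung in, with posts at about (229,189) and (235,207) px. The drive is under the roof at about (265,195), the other drives haven't moved, and the gripper is clear. I'm handing the job in.

Run:
```python
from workcell import bot
bot.job_done(); print(bot.current_clock())
```

```text
the job is handed in; nothing more can be done
the job is handed in; nothing more can be done
```

The rose-gold drive is in the dock and clamped by both levers, and I handed the job in at about 63.4 s of the 72 s allowed. I picked the larger of the two rose-gold drives (top view pixel 379,216). I gripped it by the ridge, slid it in connector first to about 35 mm on the dock's x axis, and let it go with both levers still open. Then I swung the levers in: left to 8.3 N, right to 9.9 N, and left again.

**Last checks:**
- **Press force:** both posts met a steep rise in force at about -0.07 to -0.1 rad. The final averaged readings were 9.9 N on the right and 9.3 N on the left, inside the 9–11 N window.
- **Last picture:** both levers are in, the drive is under the roof, the other drives look untouched, and the gripper is clear with about 0 N on it.

**Not checked or not matching:**
- While the levers swung freely I read only 2–3 N, below the stated 4–6 N, probably because I read the force after each step had stopped.
- The first left push also had a sideways friction force of about 4 N.
- I did not re-check the right lever after the final left push, and the clamping force after letting go cannot be measured directly.

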